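# Set the egg candler to its largest seat and switch its lamp

## Task

Get the egg candler ready for the big eggs: push the turret's tabs with a fingertip to turn it until the largest of its four round seats stands in line with the white pointer, and only then press the grey lamp button all the way down and let it come back up. Leave the candler standing where it is, and lift or disturb nothing on the bench.

Things in the scene. Friction and masses are not known exactly. Their poses are not given: they have to be found in the camera images.
- candler: egg candler: grey box 240 (x) x 300 (y) x 60 mm tall, about 3 kg, standing loose on the table; slides if shoved with over about 20 N. Origin: centre of its underside. Its x points away from its front (the front, with the pointer, is at -x), y to its left, z up. Turret axis at x 0, y -30 mm of the box, lamp button at x -60, y 115 mm
- turret (a joint): angle of the turret, rad, growing counter-clockwise seen from above. At 0, and equally at 6.283 (a full turn), the largest seat and its tab are exactly at the pointer. It turns either way between end stops at -0.5 and 6.78, needs about 1.3 N of push on a tab, has no click stops and stays where it is left
- turret_axis (a point): point on the turret's vertical axis at the height of the disc's top, 72 mm above the table; does not turn with the turret, its axes are the candler's. The turret is a horizontal aluminium disc 120 mm across that carries four egg seats and four tabs
- pointer_tip (a point): tip of the fixed white pointer, a small block on the box's top just beyond the sweep of the tabs, at the middle of the turret's front side; it points at the axis from 97 mm away; its top is 69 mm above the table. Its axes are the candler's
- large_seat (a point): centre of the top of the largest egg seat, 33 mm from the axis, 78 mm above the table; turns with the turret. The seats are four black rubber rings, white inside, 6 mm tall, a quarter turn apart on the disc, outside diameters 48, 36, 26 and 18 mm in this order clockwise seen from above
- large_tab (a point): middle of the top edge of the tab outward of the largest seat, 75 mm from the axis; turns with the turret. Four alike upright radial tabs, one in line with each seat, stand out of the disc's rim: from 56 to 95 mm from the axis, 8 mm thick, from 64 to 100 mm above the table. Any of them may be pushed
- lamp_button (a joint): travel of the lamp button, m: 0 is out, 0.006 fully down (about 4 N); it springs back out
- lamp_button_top (a point): centre of the top of the lamp button: a grey round cap 30 mm across in a black collar, on the box's top near its front left corner; pressed straight down
- spare_ring: loose bystander: black rubber ring, 36 mm across, 8 mm tall, lying on the housing's top near its far left corner; leave alone. Origin: centre of its underside
- tongs: loose bystander: steel feeding tongs 250 mm long, 9 mm tall, lying on the table beside the housing's right side; leave alone. Origin: centre of its underside
- egg_tray: loose bystander: cardboard tray 130 x 170 mm with three white eggs, up to 55 mm tall, behind the housing; leave alone. Origin: centre of its underside
- mist_bottle: loose bystander: clear bottle 70 mm across, 190 mm tall, standing to the left; leave alone. Origin: centre of its underside
- feed_jar: loose bystander: lidded jar 80 mm across, 80 mm tall, standing to the left; leave alone. Origin: centre of its underside
- thermometer: loose bystander: black handset 70 x 130 x 28 mm, lying to the right; leave alone. Origin: centre of its underside
- hatch_tub: loose bystander: empty grey tub 160 x 240 x 80 mm, to the right; leave alone. Origin: centre of its underside

How it is judged:
On the way, in this order (a step that is already met when the one before it is completed fails the run):
1. the largest seat is in line with the pointer ((value of joint turret between -0.12 and 0.12 rad or value of joint turret between 6.1632 and 6.4032 rad) and velocity of joint turret between -0.05 and 0.05 rad/s), for 0.2 s.
2. the lamp button is pressed down (value of joint lamp_button above 0.0045 m), for 0.05 s.
At the end, for the whole second after the job is handed in: The turret is at rest with its largest seat within 0.12 rad (7 degrees) of the pointer (joint near 0 or near 6.283), the lamp button has been pressed at least 4.5 of its 6 mm after that and is out again, and the candler still stands on the bench within 25 mm of where it was (all of step 1 and value of joint lamp_button below 0.0015 m and height (world z) of candler below 0.006 m and linear speed of candler below 0.02 m/s and distance of each of candler, pointer_tip from where it was at the start of the episode below 0.025 m); the robot touches nothing.
It fails at once if the lamp is switched while the largest seat is not at the pointer (value of joint lamp_button above 0.003 m and not (value of joint turret between -0.12 and 0.12 rad or value of joint turret between 6.1632 and 6.4032 rad)).
It fails at once if the candler is lifted or tipped (height (world z) of candler above 0.012 m or angle between candler's own z axis and vertical above 0.1 rad).
It fails at once if the candler is shoved more than 25 mm (distance of any of candler, pointer_tip from where it was at the start of the episode above 0.025 m).
It fails at once if a bystander is moved more than 25 mm (the spare ring 35 mm) or lifted (distance of spare_ring from where it was at the start of the episode above 0.035 m or distance of any of tongs, egg_tray, mist_bottle, feed_jar, thermometer, hatch_tub from where it was at the start of the episode above 0.025 m).
It also fails if it takes over 64 s, if anything falls off the work surface, if the arm or the gripper's body presses on something with over 40 N, if the wrist force passes 120 N, or if a joint passes its speed limit or range.

## Robot

A 6-joint arm with a two-finger parallel gripper is mounted at the origin on the work surface. World frame = base frame: x ahead of the robot, y to its left, z up, the work surface at z = 0. Lengths are in m, angles in rad, forces in N, time in s.
With the tool pointing down it reaches from about 0.3 to 0.775 m from the base axis. Payload 14.6 kg.
Tool frame: the origin (TCP) lies on the centre line of the jaws, within the pads' length; the fingertips stand 22 mm ahead of it and the grasp point (between the pads) lies 3 mm ahead of it; z points along the fingers, y is the direction in which the jaws open and shut (so a half turn about z gives the same grasp; the last joint's range is limited). The gripper opens to 94 mm and grips with 3 to 60 N. Pads are 16 mm wide; open, the fingers measure 119 mm over their backs; the gripper's body (75 mm by 177 mm) begins 78 mm behind the grasp point.
Start: joints at [-1.243, 0.3, 1.521, -0, 1.321, -0.067], TCP at [0.212, -0.508, 0.19] pointing down, gripper open.
Joint ranges: [-3.03, 3.03], [-0.79, 2.21], [0.23, 2.52], [-1.04, 4.18], [0, 3.07], [-2.55, 2.55]. Speed limits (rad/s): [2.22, 2.22, 2.57, 3.14, 3.14, 3.14].

## Interface

Orientations are given as a unit quaternion [w, x, y, z].
In Python, from rig import env, vision gives the robot as it stands. The module is installed in compiled form; this text tells all that it offers.
- The arm moves only by the tool send_rows, never from a script. Its arguments are lists of equal length, an entry for each row: "travel": the shift along the tool's x, y, z in cm, a list of three; "dr": the turn, a rotation vector about the tool's x, y, z in degrees, a list of three; "grip": the gripper's target within -1 to 1 (fully open at 1, half-way at 0, shut at -1). In form: {"travel": [[dx, dy, dz], ...], "dr": [[rx, ry, rz], ...], "grip": [grip, ...]}. A call has 1 to 8 rows; each row shifts and turns the commanded pose from where the row before left it, along the tool's axes as they then stand; what a row does not reach is not made up. A row lasts 1/10 s, in which the tool goes at most 50 mm and 8.59 degrees, less where a joint would pass 70% of its speed; a pose out of reach is approached as far as the arm can. A call with a gripper value outside its range is refused whole. The fingers move at their own pace and stop on an object; "squeeze" is the grip in N (left out, the last holds). Time passes only in rows, so rows that do not move let the fingers close. It gives the time, the measured TCP pose, the force and the opening at its end, in the units of the state.
- env.sense(): the state, without advancing time (a new reading comes with each control period).
- vision.camera(name): name is "scene" or "top" or "wrist"; returns the picture (384x512x3 uint8, red, green, blue); there is no depth.
- vision.camera_params(name): a dict with "fov_y" (degrees; the focal length in pixels is half the picture's height over the tangent of half this angle, whatever the lens; pixels are square), "cx", "cy" (the principal point, pixels), "dist_coeffs" ([k1, k2, p1, p2, k3] as OpenCV has them; the pictures are not rectified), "T" (4x4, takes a point from camera to world coordinates); the wrist camera has in their place "hand_eye" (4x4, takes a point from camera to tool coordinates, whose origin is the TCP and whose axes are the flange's). Camera axes: x right, y up, looking along -z (the intrinsics and any distortion apply to the point x, -y, -z); pixel columns grow to the right and rows downward; lengths in m; the calibration is good to about 2 mm. A picture is of the moment at which its call begins: read the wrist's pose just before it. camera_params takes no time and is no camera call.
- env.finish_job(): hands the job in, once; it reports no verdict.
The state is a dict: "time_s": time; "joint_pos": joint angles; "joint_velocities": joint speeds; "joint_torque": joint torques, N m; "ee_pos": TCP position; "tool_rot": TCP orientation; "force": force on the tool from outside, world axes, zero at the start; "wrist_torque": the same for the moment, N m; "finger_gap": finger opening in m.
Only numpy, scipy, OpenCV 4.12 (cv2) and the standard library are available. Lean on these libraries where they do the work, as an engineer would, in place of code of your own. Each camera call takes 0.05 s, during which the arm holds its last target. There are 200 camera calls.

## Working session

There is one attempt and no reset: what is moved stays moved. The work goes in short steps, Python scripts to look and compute and a tool call to move; the robot and the scene stay as the last step left them, time stands still between calls to the robot, and variables do not carry over. Pictures are saved under pics/ and viewed, about 8 in all and at most 12, crops included, and the job is handed in when it is done.

Besides the shell and the picture viewer there is one more tool, called after ">>>" by a JSON object that holds its "op" and its "data", one argument or row to a line. send_rows: Moves the arm, as the interface text tells. Its arguments: {"type":"object","properties":{"travel":{"type":"array","items":{"type":"array","items":{"type":"number"}}},"dr":{"type":"array","items":{"type":"array","items":{"type":"number"}}},"grip":{"type":"array","items":{"type":"number"}},"squeeze":{"type":"number"}},"required":["travel","dr","grip"]}

```bash
mkdir -p pics; cat > h.py <<'E'
import numpy as np, cv2
from rig import env, vision
def K(name):
    p=vision.camera_params(name); f=192/np.tan(np.radians(p["fov_y"])/2)
    return np.array([[f,0,p["cx"]],[0,f,p["cy"]],[0,0,1.]]), np.array(p["dist_coeffs"],float), p
def T(name,s=None):
    p=vision.camera_params(name)
    if "T" in p: return np.array(p["T"])
    from scipy.spatial.transform import Rotation as R
    s=s or env.sense(); M=np.eye(4); q=s["tool_rot"]; M[:3,:3]=R.from_quat([q[1],q[2],q[3],q[0]]).as_matrix(); M[:3,3]=s["ee_pos"]
    return M@np.array(p["hand_eye"])
def plane(name,uv,z,s=None):
    k,d,p=K(name); M=T(name,s)
    n=cv2.undistortPoints(np.array(uv,float).reshape(-1,1,2),k,d).reshape(-1,2)
    r=np.c_[n[:,0],-n[:,1],-np.ones(len(n))]@M[:3,:3].T; o=M[:3,3]
    return o+r*((z-o[2])/r[:,2])[:,None]
def proj(name,X,s=None):
    k,d,p=K(name); M=np.linalg.inv(T(name,s)); c=np.atleast_2d(X)@M[:3,:3].T+M[:3,3]
    return cv2.projectPoints(c*[1,-1,-1],np.zeros(3),np.zeros(3),k,d)[0].reshape(-1,2)
def save(name,fn):
    im=vision.camera(name); cv2.imwrite(fn,im[...,::-1]); return im
E
python3 - <<'E'
from h import *
s=env.sense(); print(s)
a=save("top","pics/top.png"); b=save("scene","pics/scene.png")
cv2.imwrite("pics/top2.png",cv2.resize(a[...,::-1],(800,600),interpolation=cv2.INTER_CUBIC))
for n in("top","scene"): print(K(n)[0],T(n))
E
```

```text
{'time_s': 0.0, 'joint_pos': array([-1.24260667e+00,  3.00470375e-01,  1.52157257e+00, -2.15418532e-05,
        1.32069112e+00, -6.65925207e-02]), 'joint_velocities': array([ 0.00016159,  0.00087949, -0.00114111, -0.00010566,  0.00163995,
       -0.00066277]), 'joint_torque': array([-5.79673051e-04, -5.31805480e+01, -3.52734554e+01,  7.07484456e-02,
        2.43933289e-02, -8.38829601e-05]), 'ee_pos': array([ 0.21144077, -0.50743546,  0.18989034]), 'tool_rot': array([-5.64470281e-04,  9.80580869e-01,  1.96114339e-01, -8.47800291e-05]), 'force': array([ 0.00072322, -0.36250376,  0.11397121]), 'wrist_torque': array([ 0.02684608, -0.00131126,  0.02138032]), 'finger_gap': 0.09375866463940219}
[[465.50565326   0.         260.24829049]
 [  0.         465.50565326 192.25889821]
 [  0.           0.           1.        ]] [[-0.02478943  0.99255551 -0.1192436   0.42977985]
 [-0.99962524 -0.02322516  0.01449037  0.01391333]
 [ 0.01161305  0.11955812  0.99275928  1.42723107]
 [ 0.          0.          0.          1.        ]]
[[458.05572274   0.         251.72387927]
 [  0.         458.05572274 192.85877195]
 [  0.           0.           1.        ]] [[ 0.54682516 -0.53740479  0.64201116  1.39083621]
 [ 0.83706729  0.36679525 -0.40593053 -0.53248245]
 [-0.01733763  0.75937957  0.65041684  0.92889187]
 [ 0.          0.          0.          1.        ]]
```

View pics/top2.png

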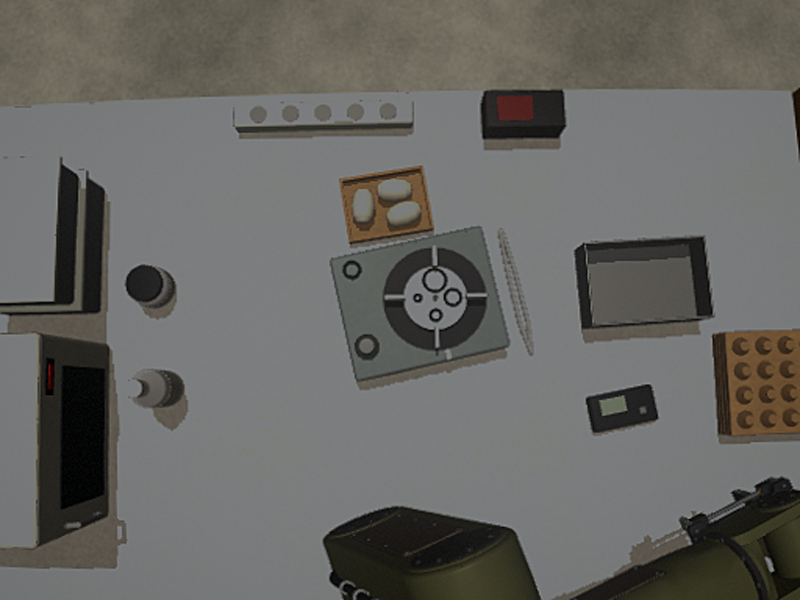

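View pics/scene.png

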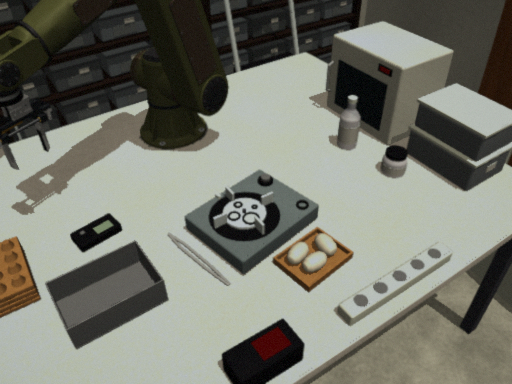

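The top view shows the candler at about (420,305), the turret axis near (436,297), the largest seat straight up at (434,280), the pointer at (448,354) and the lamp button at (367,346). So the turret is roughly half a turn off. Next I'll measure it.

```bash
cat > meas.py <<'E'
from h import *
s2=800/512
# refine by masks at native resolution
def meas(im,show=True):
    px=lambda u,v:np.array([u,v],float)/s2-0.18
    g=cv2.cvtColor(im,cv2.COLOR_RGB2GRAY); hsv=cv2.cvtColor(im,cv2.COLOR_RGB2HSV)
    return g,hsv
E
python3 - <<'E'
from meas import *
im=cv2.imread("pics/top.png")[...,::-1]
c=lambda p:(np.array(p,float)+.5)/s2-.5
k=dict(axis=((436,298),.072),seat=((434,280),.078),ptr=((448,354),.069),btn=((367,346),.068),fl=((357,380),.06),fr=((508,346),.06),bl=((331,257),.06),br=((483,227),.06),tabU=((434,247),.1),tabD=((437,350),.1),tabL=((385,297),.1),tabR=((487,295),.1),ring=((352,269),.068))
P={n:plane("top",[c(u)],z)[0] for n,(u,z) in k.items()}
for n in P: print(n,P[n].round(4))
x=(P['bl']+P['br']-P['fl']-P['fr'])/2; x/=np.linalg.norm(x); yaw=np.arctan2(x[1],x[0]); ctr=(P['bl']+P['br']+P['fl']+P['fr'])/4
R=np.array([[np.cos(yaw),-np.sin(yaw)],[np.sin(yaw),np.cos(yaw)]])
ax=ctr[:2]+R@[0,-.03]; bt=ctr[:2]+R@[-.06,.115]; pt=ax+R@[-.097,0]
print("yaw",yaw,"ctr",ctr,"axis",ax,"btn",bt,"ptr",pt)
d=P['seat'][:2]-ax
print("turret",(np.arctan2(d[1],d[0])-yaw-np.pi)%(2*np.pi), np.linalg.norm(d))
for t in('tabU','tabL','tabD','tabR'):
    e=P[t][:2]-ax; print(t,np.arctan2(e[1],e[0])-yaw,np.linalg.norm(e))
b=im.copy()
for q,z in((ax,.072),(bt,.068),(pt,.069)):
    u=proj("top",[*q,z])[0]; print(u)
    cv2.circle(b,tuple(np.round(u).astype(int)),1,(255,0,0),-1)
cr=b[130:260,190:350]; cv2.imwrite("pics/crop.png",cv2.resize(cr[...,::-1],None,fx=4.6,fy=4.6,interpolation=cv2.INTER_CUBIC))
print(env.sense()['tool_rot'])
E
```

```text
axis [ 0.5964 -0.0606  0.072 ]
seat [ 0.6297 -0.0575  0.078 ]
ptr [ 0.4909 -0.0801  0.069 ]
btn [0.5095 0.0708 0.068 ]
fl [0.4468 0.091  0.06  ]
fr [ 0.5034 -0.1946  0.06  ]
bl [0.6813 0.1367 0.06  ]
br [ 0.7333 -0.1559  0.06  ]
tabU [ 0.6884 -0.0582  0.1   ]
tabD [ 0.4973 -0.0581  0.1   ]
tabL [0.597  0.0347 0.1   ]
tabR [ 0.5963 -0.1534  0.1   ]
ring [0.6558 0.0965 0.068 ]
yaw 0.17972292965910128 ctr [ 0.59121141 -0.03069643  0.06      ] axis [ 0.59657412 -0.06021323] btn [0.51162076 0.07172588] ptr [ 0.50113647 -0.07755265]
turret 3.042097438134776 0.0332634803978555
tabU -0.1579939567875455 0.091835645715284
tabL 1.3869562942825966 0.09488040853824756
tabD 2.940633161982233 0.09931484468792891
tabR -1.7534364470914785 0.09318579476856634
[278.71913284 190.47219887]
[234.35610389 220.55305149]
[285.5533699  222.88879983]
[-5.08255633e-04  9.80576231e-01  1.96137690e-01 -5.39537913e-05]
```

View pics/crop.png

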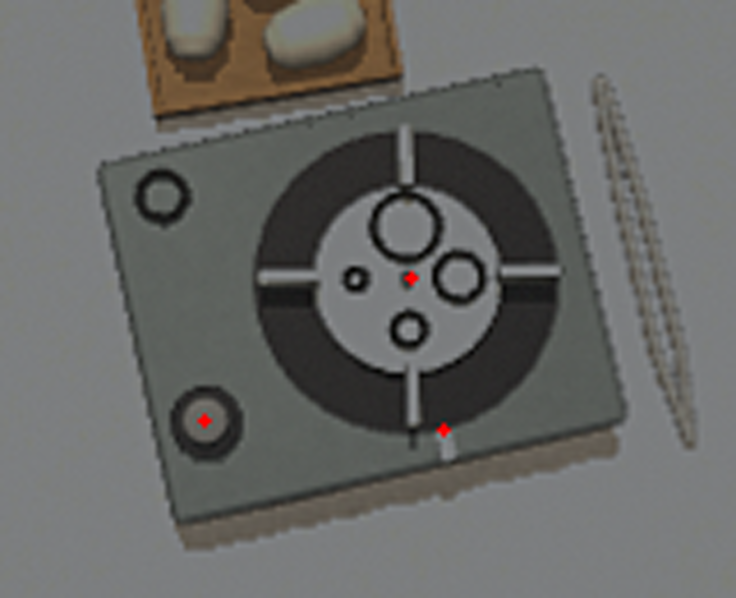

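>>> {"op": "send_rows", "data": {
  "travel": [
    [3.7, -1.8, 0],
    [3.7, -1.8, 0],
    [3.7, -1.8, 0],
    [3.7, -1.8, 0],
    [3.7, -1.8, 0],
    [3.7, -1.8, 0],
    [3.7, -1.8, 0],
    [3.7, -1.8, 0]
  ],
  "dr": [
    [0, 0, 0],
    [0, 0, 0],
    [0, 0, 0],
    [0, 0, 0],
    [0, 0, 0],
    [0, 0, 0],
    [0, 0, 0],
    [0, 0, 0]
  ],
  "grip": [-1, -1, -1, -1, -1, -1, -1, -1],
  "squeeze": 10
}}

```text
time_s: 0.9
ee_pos: [0.4302, -0.2594, 0.1903]
tool_rot: [-0.0, 0.981, 0.196, -0.0]
force: [-0.3, -0.1, -0.1]
finger_gap: 0.0333
```

>>> {"op": "send_rows", "data": {
  "travel": [
    [3.7, -1.8, 0],
    [3.7, -1.8, 0],
    [3.7, -1.8, 0],
    [3.7, -1.8, 0],
    [3.7, -1.8, 0],
    [3.7, -1.8, 0],
    [3.7, -1.8, 0],
    [2, -1, 0]
  ],
  "dr": [
    [0, 0, 0],
    [0, 0, 0],
    [0, 0, 0],
    [0, 0, 0],
    [0, 0, 0],
    [0, 0, 0],
    [0, 0, 0],
    [0, 0, 0]
  ],
  "grip": [-1, -1, -1, -1, -1, -1, -1, -1]
}}

```text
time_s: 1.7
ee_pos: [0.6357, -0.0255, 0.1897]
tool_rot: [-0.0, 0.98, 0.197, -0.0]
force: [0.7, -0.6, -0.1]
finger_gap: 0.0006
```

>>> {"op": "send_rows", "data": {
  "travel": [
    [1, -0.5, 0],
    [0, 0, 0],
    [0, 0, 0]
  ],
  "dr": [
    [0, 0, 0],
    [0, 0, 0],
    [0, 0, 0]
  ],
  "grip": [-1, -1, -1]
}}

```text
time_s: 2.0
ee_pos: [0.6414, -0.0205, 0.1903]
tool_rot: [0.0, 0.981, 0.196, -0.0]
force: [0.4, 0.4, -0.1]
finger_gap: 0.0003
```

```bash
cat > plan.py <<'E'
from h import *
from scipy.spatial.transform import Rotation as Ro
AX=np.array([.5965,-.0603])
def rot(s): q=s["tool_rot"]; return Ro.from_quat([q[1],q[2],q[3],q[0]]).as_matrix()
def to(s,X): return (rot(s).T@(np.array(X)-s["ee_pos"])*100).round(2)
def arc(s,r,a,b,n,p=None):
    t=np.linspace(a,b,n+1)[1:]; X=np.c_[AX[0]+r*np.cos(t),AX[1]+r*np.sin(t),np.full(n,s["ee_pos"][2])]
    D=np.diff(np.vstack([s["ee_pos"] if p is None else p,X]),axis=0)@rot(s)*100
    print(D.round(1).tolist())
E
python3 - <<'E'
from plan import *
s=env.sense(); print(s['time_s'],s['ee_pos'],s['tool_rot'],s['force'],s['finger_gap'],s['joint_pos'].round(2))
print(to(s,[*(AX+.076*np.array([np.cos(.75),np.sin(.75)])),.107]))
s0=dict(s)
im=save("wrist","pics/w1.png")
E
```

```text
2.0 [ 0.6414131  -0.02045857  0.1903021 ] [ 1.40151042e-05  9.80637028e-01  1.95834008e-01 -2.45239211e-04] [ 0.37254038  0.43088491 -0.08789373] 0.0002555101275157189 [-0.09  0.51  1.23 -0.    1.4   1.09]
[ 1.45 -0.69  8.33]
```

View pics/w1.png

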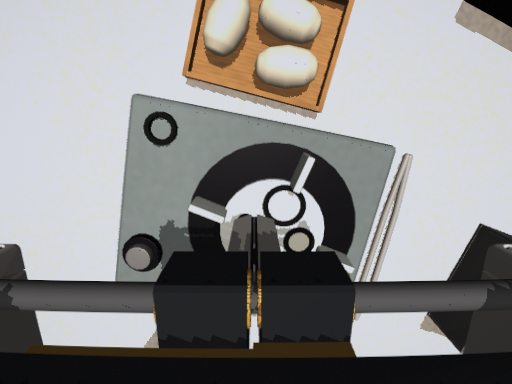

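The wrist view shows the shut fingers between the small-seat tab (207,210) and the large-seat tab (303,172). The gap below is clear, so I'll descend.

>>> {"op": "send_rows", "data": {
  "travel": [
    [1.4, -0.7, 0],
    [0, 0, 2],
    [0, 0, 2],
    [0, 0, 2],
    [0, 0, 1.3],
    [0, 0, 1],
    [0, 0, 0],
    [0, 0, 0]
  ],
  "dr": [
    [0, 0, 0],
    [0, 0, 0],
    [0, 0, 0],
    [0, 0, 0],
    [0, 0, 0],
    [0, 0, 0],
    [0, 0, 0],
    [0, 0, 0]
  ],
  "grip": [-1, -1, -1, -1, -1, -1, -1, -1]
}}

```text
time_s: 2.85
ee_pos: [0.6524, -0.008, 0.1082]
tool_rot: [0.0, 0.981, 0.196, 0.0]
force: [0.1, 0.9, 1.6]
finger_gap: 0.0005
```

```bash
python3 - <<'E'
from plan import *
s=env.sense(); print(s['ee_pos'],s['force'])
arc(s,.076,.75,-2.45,32)
E
```

```text
[ 0.65241721 -0.00797694  0.10822737] [0.0628298  0.87786713 1.58247343]
[[0.2, 0.8, 0.0], [0.2, 0.7, 0.0], [0.1, 0.8, 0.0], [0.0, 0.8, 0.0], [-0.1, 0.8, 0.0], [-0.1, 0.7, 0.0], [-0.2, 0.7, 0.0], [-0.3, 0.7, 0.0], [-0.4, 0.7, -0.0], [-0.4, 0.6, -0.0], [-0.5, 0.6, -0.0], [-0.5, 0.5, -0.0], [-0.6, 0.5, -0.0], [-0.6, 0.4, -0.0], [-0.7, 0.3, -0.0], [-0.7, 0.3, -0.0], [-0.7, 0.2, -0.0], [-0.7, 0.1, -0.0], [-0.8, 0.1, -0.0], [-0.8, -0.0, -0.0], [-0.8, -0.1, -0.0], [-0.7, -0.2, -0.0], [-0.7, -0.2, -0.0], [-0.7, -0.3, -0.0], [-0.7, -0.4, -0.0], [-0.6, -0.4, -0.0], [-0.6, -0.5, -0.0], [-0.5, -0.6, -0.0], [-0.5, -0.6, -0.0], [-0.4, -0.6, -0.0], [-0.3, -0.7, -0.0], [-0.3, -0.7, -0.0]]
```

>>> {"op": "send_rows", "data": {
  "travel": [
    [0.2, 0.8, 0],
    [0.2, 0.7, 0],
    [0.1, 0.8, 0],
    [0, 0.8, 0],
    [-0.1, 0.8, 0],
    [-0.1, 0.7, 0],
    [-0.2, 0.7, 0],
    [-0.3, 0.7, 0]
  ],
  "dr": [
    [0, 0, 0],
    [0, 0, 0],
    [0, 0, 0],
    [0, 0, 0],
    [0, 0, 0],
    [0, 0, 0],
    [0, 0, 0],
    [0, 0, 0]
  ],
  "grip": [-1, -1, -1, -1, -1, -1, -1, -1]
}}

```text
time_s: 3.65
ee_pos: [0.6734, -0.0645, 0.1074]
tool_rot: [-0.0, 0.981, 0.196, -0.0]
force: [-0.3, -0.4, 0.5]
finger_gap: 0.0009
```

```bash
python3 - <<'E'
from plan import *
s=env.sense(); print(s['ee_pos'],s['force'])
save("top","pics/t3.png")
im=cv2.imread("pics/t3.png")[120:270,180:360]; cv2.imwrite("pics/t3c.png",cv2.resize(im,None,fx=4,fy=4,interpolation=cv2.INTER_CUBIC))
E
```

```text
[ 0.67340643 -0.06453979  0.10741884] [-0.31401371 -0.41098996  0.46083157]
```

View pics/t3c.png

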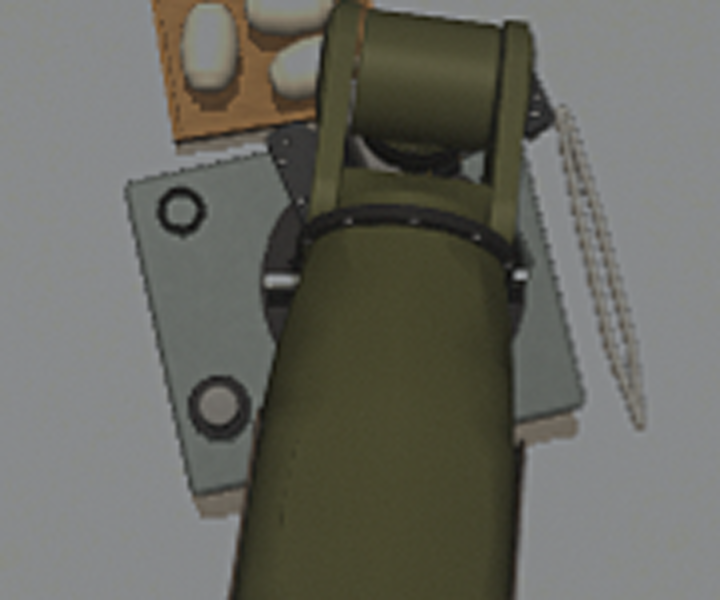

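The tabs look unturned, with L still at (280,282) and R at (520,274), although the finger is at the U tab. I need a side view.

```bash
python3 - <<'E'
from plan import *
save("scene","pics/s4.png"); save("wrist","pics/w4.png")
a=cv2.resize(cv2.imread("pics/s4.png")[130:290,150:350],None,fx=2.4,fy=2.4,interpolation=cv2.INTER_CUBIC)
b=cv2.resize(cv2.imread("pics/w4.png"),None,fx=.62,fy=.62)
c=np.zeros((max(a.shape[0],b.shape[0]),a.shape[1]+b.shape[1],3),np.uint8); c[:a.shape[0],:a.shape[1]]=a; c[:b.shape[0],a.shape[1]:]=b
cv2.imwrite("pics/c4.png",c); print(c.shape)
print(proj("scene",[[*AX+[.09,0],.1],[*AX+[.076,0],.085],[*AX,.072]]))
E
```

```text
(384, 797, 3)
[[261.1951198  222.94582831]
 [258.22962404 223.94971874]
 [242.89958012 211.27699044]]
```

View pics/c4.png

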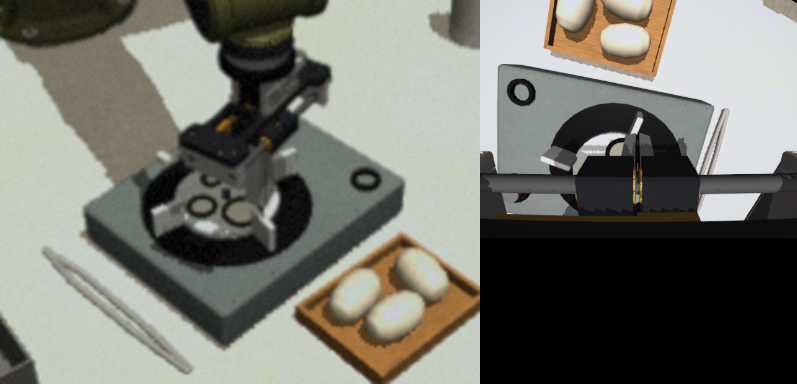

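```bash
python3 - <<'E'
from plan import *
s=dict(ee_pos=np.array([ 0.6414131,-0.02045857,0.1903021]),tool_rot=[1.4e-05,9.80637028e-01,1.95834008e-01,-2.45e-04])
obs=[[310,157],[190,208],[137,257],[160,128],[135,95],[393,148]]
W=[[.6884,-.0582,.1],[.597,.0347,.1],[.5116,.0717,.07],[.6558,.0965,.068],[.6813,.1367,.06],[.7333,-.1559,.06]]
print(proj("wrist",W,s)); 
for o,w in zip(obs,W): print(o,plane("wrist",[o],w[2],s)[0].round(4),w)
print(T("wrist",s).round(3),vision.camera_params("wrist")["hand_eye"])
s=env.sense(); print(s['ee_pos'],s['joint_pos'])
R=rot(s); print("tip wrist",proj("wrist",s['ee_pos']+R@[0,0,.022],s)/1*.62+[480,0])
print("tip scene",(proj("scene",s['ee_pos']+R@[0,0,.022])-[150,130])*2.4)
E
```

```text
[[308.14317341 160.87703874]
 [187.73459424 208.27718409]
 [140.15063438 252.56276795]
 [158.21395107 129.31246877]
 [132.62038491  92.08826016]
 [397.30801945 152.32685328]]
[310, 157] [ 0.6926 -0.0583  0.1   ] [0.6884, -0.0582, 0.1]
[190, 208] [0.5982 0.0327 0.1   ] [0.597, 0.0347, 0.1]
[137, 257] [0.5046 0.0735 0.07  ] [0.5116, 0.0717, 0.07]
[160, 128] [0.6578 0.0952 0.068 ] [0.6558, 0.0965, 0.068]
[135, 95] [0.6794 0.1334 0.06  ] [0.6813, 0.1367, 0.06]
[393, 148] [ 0.7356 -0.149   0.06  ] [0.7333, -0.1559, 0.06]
[[ 0.384  0.895  0.226  0.707]
 [-0.923  0.372  0.094  0.007]
 [-0.    -0.245  0.97   0.385]
 [ 0.     0.     0.     1.   ]] [[-3.98723231e-04  9.69664750e-01  2.44438364e-01  7.13807611e-02]
 [ 9.99999845e-01  2.91424488e-04  4.75126385e-04 -3.53215602e-04]
 [ 3.89477982e-04  2.44438516e-01 -9.69664715e-01 -1.95013756e-01]
 [ 0.00000000e+00  0.00000000e+00  0.00000000e+00  1.00000000e+00]]
[ 0.67329663 -0.06439185  0.10743615] [-1.49487835e-01  6.52335756e-01  1.20384083e+00  5.45936169e-06
  1.28547535e+00  1.02715093e+00]
tip wrist [[637.68452357 130.70346381]]
tip scene [[257.03632643 227.09446677]]
```

```bash
python3 - <<'E'
from plan import *
s=env.sense()
for a in (0,-.1,-.2,-.3):
    c,n=np.cos(a),np.sin(a)
    print(a,proj("wrist",[[*(AX+.093*np.array([c,n])),.1],[*(AX+.093*np.array([-n,c])),.1]],s).round(),proj("top",[[*(AX+.093*np.array([-n,c])),.1],[*(AX+.093*np.array([n,-c])),.1]]).round(1))
im=cv2.imread("pics/w4.png")[120:330,60:380]; cv2.imwrite("pics/w4c.png",cv2.resize(im,None,fx=2.5,fy=2.5,interpolation=cv2.INTER_CUBIC))
E
```

```text
0 [[258. 195.]
 [ 99. 258.]] [[246.9 190. ]
 [311.5 188.6]]
-0.1 [[269. 201.]
 [103. 248.]] [[247.  186.8]
 [311.4 191.8]]
-0.2 [[280. 207.]
 [108. 239.]] [[247.4 183.7]
 [311.1 194.9]]
-0.3 [[290. 214.]
 [114. 229.]] [[248.1 180.5]
 [310.4 198.1]]
```

View pics/w4c.png

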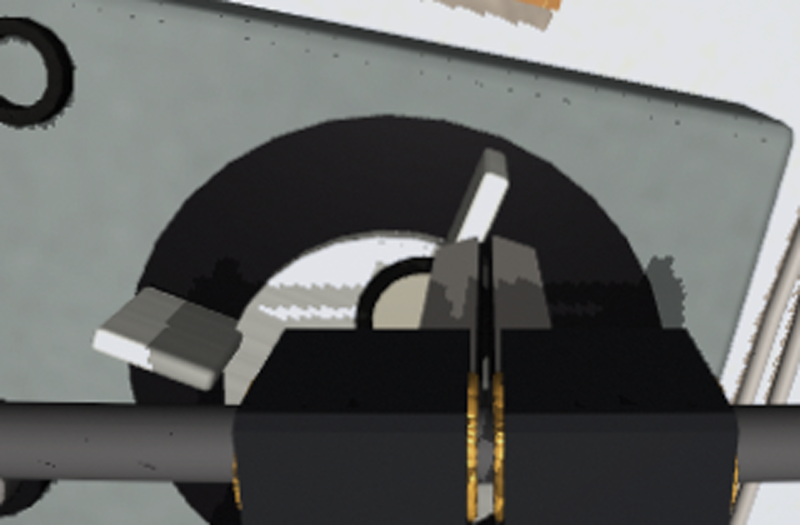

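The tab tip at (495,180) is unrotated and the finger covers the tab. The fingertips (top edge at y≈238, lower than predicted) seem to sit higher than nominal and pass over the tab. I'll back off and go lower, watching the force.

>>> {"op": "send_rows", "data": {
  "travel": [
    [0.3, -0.7, 0],
    [0.2, -0.7, 0],
    [0.1, -0.7, 0],
    [0.1, -0.8, 0],
    [0, -0.8, 0],
    [0, 0, 0.5],
    [0, 0, 0.5],
    [0, 0, 0]
  ],
  "dr": [
    [0, 0, 0],
    [0, 0, 0],
    [0, 0, 0],
    [0, 0, 0],
    [0, 0, 0],
    [0, 0, 0],
    [0, 0, 0],
    [0, 0, 0]
  ],
  "grip": [-1, -1, -1, -1, -1, -1, -1, -1]
}}

```text
time_s: 4.6
ee_pos: [0.6652, -0.0273, 0.0962]
tool_rot: [-0.0, 0.981, 0.196, -0.001]
force: [-0.6, 0.3, 0.4]
finger_gap: 0.0004
```

```bash
python3 - <<'E'
from plan import *
s=env.sense(); R=rot(s); print(s['ee_pos'],s['force'],s['finger_gap'])
for d in (.022,.012,.002,-.008): print(d,(proj("scene",s['ee_pos']+R@[0,0,d])-[200,150])[0]*5, proj("wrist",s['ee_pos']+R@[.008,0,d],s)[0])
save("scene","pics/s5.png")
im=cv2.imread("pics/s5.png")[150:260,200:340]; cv2.imwrite("pics/s5c.png",cv2.resize(im,None,fx=5,fy=5,interpolation=cv2.INTER_CUBIC))
E
```

```text
[ 0.66517258 -0.02728137  0.09624791] [-0.59357316  0.34095377  0.39954029] 0.0004372646077787211
0.022 [334.89555948 351.81754459] [254.33142494 200.93107397]
0.012 [334.99673277 338.33001519] [254.3530632  204.73269677]
0.002 [335.09853824 324.69544788] [254.37672059 208.89057918]
-0.008 [335.20097689 310.91167997] [254.40269214 213.45701939]
```

View pics/s5c.png

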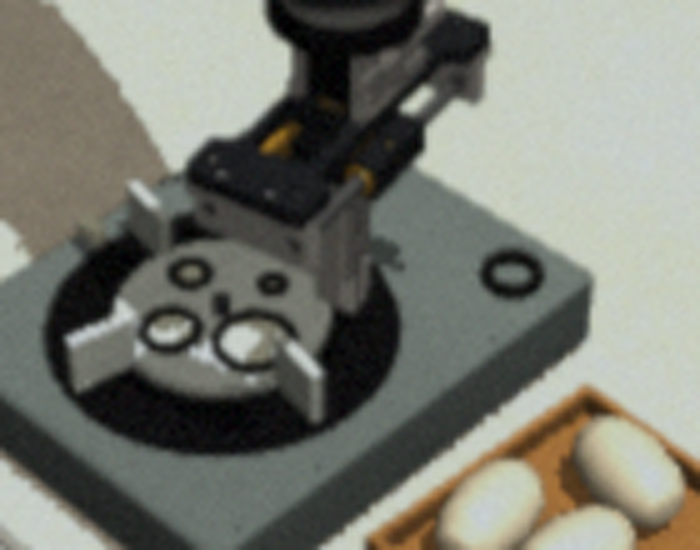

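Here the fingertip bottom is at (345,310), while nominal is (335,352). With the jaws shut the tips are about 25–30 mm higher than the text says. I'll lower further in steps.

>>> {"op": "send_rows", "data": {
  "travel": [
    [0, 0, 0.5],
    [0, 0, 0.5],
    [0, 0, 0],
    [0, 0, 0.3],
    [0, 0, 0]
  ],
  "dr": [
    [0, 0, 0],
    [0, 0, 0],
    [0, 0, 0],
    [0, 0, 0],
    [0, 0, 0]
  ],
  "grip": [-1, -1, -1, -1, -1]
}}

```text
time_s: 5.15
ee_pos: [0.6655, -0.0271, 0.0841]
tool_rot: [-0.0, 0.981, 0.196, -0.0]
force: [0.1, 0.2, 0.4]
finger_gap: 0.0003
```

>>> {"op": "send_rows", "data": {
  "travel": [
    [0, 0, 0.3],
    [0, 0, 0],
    [0, 0, 0]
  ],
  "dr": [
    [0, 0, 0],
    [0, 0, 0],
    [0, 0, 0]
  ],
  "grip": [-1, -1, -1]
}}

```text
time_s: 5.45
ee_pos: [0.6656, -0.027, 0.0814]
tool_rot: [-0.0, 0.981, 0.196, -0.0]
force: [-0.3, -0.7, -0.3]
finger_gap: 0.0005
```

```bash
python3 - <<'E'
from plan import *
s=env.sense(); R=rot(s); print(s['ee_pos'],s['force'],s['finger_gap'])
for d in (.022,.002,-.008): print(d,(proj("scene",s['ee_pos']+R@[0,0,d])-[200,150])[0]*5)
save("scene","pics/s6.png")
im=cv2.imread("pics/s6.png")[150:260,200:340]; cv2.imwrite("pics/s6c.png",cv2.resize(im,None,fx=5,fy=5,interpolation=cv2.INTER_CUBIC))
E
```

```text
[ 0.66561009 -0.02704018  0.08141667] [-0.28553277 -0.66642872 -0.28375344] 0.00047540172020744606
0.022 [335.63052084 371.91483965]
0.002 [335.81047685 345.18824453]
-0.008 [335.90121816 331.60699545]
```

View pics/s6c.png

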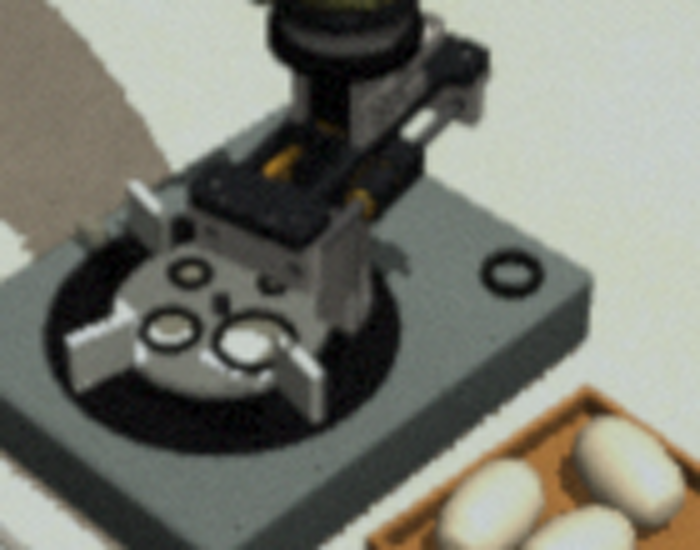

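No contact force even at nominal tip z 0.06, and the picture puts the tip at about (343,333), so z≈0.088. I'll go 5 mm lower and start pushing.

>>> {"op": "send_rows", "data": {
  "travel": [
    [0, 0, 0.5],
    [0, 0, 0],
    [0, 0.8, 0],
    [-0.1, 0.8, 0],
    [-0.1, 0.7, 0],
    [-0.2, 0.7, 0],
    [-0.3, 0.7, 0],
    [-0.4, 0.7, 0]
  ],
  "dr": [
    [0, 0, 0],
    [0, 0, 0],
    [0, 0, 0],
    [0, 0, 0],
    [0, 0, 0],
    [0, 0, 0],
    [0, 0, 0],
    [0, 0, 0]
  ],
  "grip": [-1, -1, -1, -1, -1, -1, -1, -1]
}}

```text
time_s: 6.3
ee_pos: [0.6724, -0.0725, 0.0765]
tool_rot: [-0.0, 0.981, 0.196, 0.0]
force: [-0.7, 3.4, 1.6]
finger_gap: 0.0006
```

```bash
python3 - <<'E'
from plan import *
s=env.sense(); p=s['ee_pos'][:2]-AX; t=np.arctan2(p[1],p[0]); print(s['ee_pos'],s['force'],s['finger_gap'],np.hypot(*p),t)
arc(s,.076,t,-2.45,int((t+2.45)*10))
for a in (.1,0,-.1,-.2,-.3): print(a,proj("scene",[[*(AX+.093*np.array([np.cos(b),np.sin(b)])),.1] for b in (a,a-np.pi/2,a+np.pi)]).round().tolist())
im=save("scene","pics/s7.png")
im=im[...,::-1][150:260,200:340]; cv2.imwrite("pics/s7c.png",cv2.resize(im,None,fx=5,fy=5,interpolation=cv2.INTER_CUBIC))
E
```

```text
[ 0.67238055 -0.07254455  0.07648992] [-0.68667145  3.35492966  1.58223861] 0.0005746484838683091 0.07686213174686662 -0.15998705565246968
[[-0.5, 0.6, -0.0], [-0.5, 0.6, -0.0], [-0.6, 0.5, -0.0], [-0.6, 0.5, -0.0], [-0.7, 0.4, -0.0], [-0.7, 0.3, -0.0], [-0.7, 0.3, -0.0], [-0.8, 0.2, -0.0], [-0.8, 0.1, -0.0], [-0.8, 0.0, -0.0], [-0.8, -0.1, -0.0], [-0.8, -0.1, -0.0], [-0.8, -0.2, -0.0], [-0.7, -0.3, -0.0], [-0.7, -0.4, -0.0], [-0.7, -0.4, -0.0], [-0.6, -0.5, -0.0], [-0.5, -0.6, -0.0], [-0.5, -0.6, -0.0], [-0.4, -0.7, -0.0], [-0.3, -0.7, 0.0], [-0.3, -0.7, 0.0]]
0.1 [[265.0, 222.0], [215.0, 219.0], [222.0, 187.0]]
0 [[262.0, 224.0], [213.0, 217.0], [225.0, 186.0]]
-0.1 [[259.0, 225.0], [211.0, 215.0], [228.0, 185.0]]
-0.2 [[255.0, 226.0], [210.0, 213.0], [231.0, 184.0]]
-0.3 [[252.0, 227.0], [209.0, 211.0], [234.0, 183.0]]
```

View pics/s7c.png

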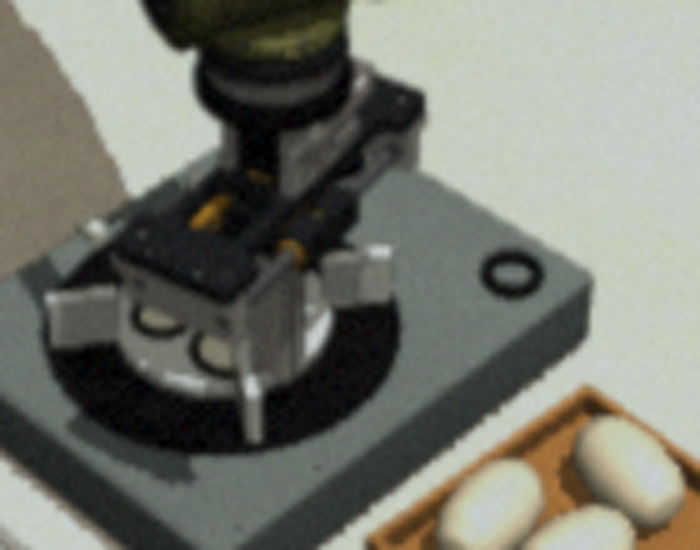

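The turret is turning: the large-seat tab tip is now at (250,375), about -0.33 rad, with 3.4 N on the finger. I'll continue the arc.

>>> {"op": "send_rows", "data": {
  "travel": [
    [-0.5, 0.6, 0],
    [-0.5, 0.6, 0],
    [-0.6, 0.5, 0],
    [-0.6, 0.5, 0],
    [-0.7, 0.4, 0],
    [-0.7, 0.3, 0],
    [-0.7, 0.3, 0],
    [-0.8, 0.2, 0]
  ],
  "dr": [
    [0, 0, 0],
    [0, 0, 0],
    [0, 0, 0],
    [0, 0, 0],
    [0, 0, 0],
    [0, 0, 0],
    [0, 0, 0],
    [0, 0, 0]
  ],
  "grip": [-1, -1, -1, -1, -1, -1, -1, -1]
}}

```text
time_s: 7.15
ee_pos: [0.6379, -0.1234, 0.0765]
tool_rot: [0.0, 0.981, 0.196, 0.0]
force: [1.1, 0.9, -0.5]
finger_gap: 0.0008
```

>>> {"op": "send_rows", "data": {
  "travel": [
    [-0.8, 0.1, 0],
    [-0.8, 0, 0],
    [-0.8, -0.1, 0],
    [-0.8, -0.1, 0],
    [-0.8, -0.2, 0],
    [-0.7, -0.3, 0],
    [-0.7, -0.4, 0],
    [-0.7, -0.4, 0]
  ],
  "dr": [
    [0, 0, 0],
    [0, 0, 0],
    [0, 0, 0],
    [0, 0, 0],
    [0, 0, 0],
    [0, 0, 0],
    [0, 0, 0],
    [0, 0, 0]
  ],
  "grip": [-1, -1, -1, -1, -1, -1, -1, -1]
}}

```text
time_s: 7.95
ee_pos: [0.5761, -0.1334, 0.0766]
tool_rot: [0.0, 0.981, 0.196, 0.0]
force: [3.2, 0.7, 0.8]
finger_gap: 0.0003
```

```bash
python3 - <<'E'
from plan import *
s=env.sense(); p=s['ee_pos'][:2]-AX; t=np.arctan2(p[1],p[0]); print(s['time_s'],s['ee_pos'],s['force'],s['finger_gap'],np.hypot(*p),t)
arc(s,.076,t,-2.7,int((t+2.7)*12))
E
```

```text
7.95 [ 0.57610284 -0.13338211  0.07655692] [3.15733909 0.72142608 0.84399963] 0.000334749486781473 0.07587515191803854 -1.842969492640039
[[-0.5, -0.4, -0.0], [-0.5, -0.5, -0.0], [-0.4, -0.5, -0.0], [-0.4, -0.5, -0.0], [-0.3, -0.6, -0.0], [-0.3, -0.6, -0.0], [-0.2, -0.6, -0.0], [-0.2, -0.6, -0.0], [-0.1, -0.6, -0.0], [-0.1, -0.6, -0.0]]
```

>>> {"op": "send_rows", "data": {
  "travel": [
    [-0.5, -0.4, 0],
    [-0.5, -0.5, 0],
    [-0.4, -0.5, 0],
    [-0.4, -0.5, 0],
    [-0.3, -0.6, 0],
    [-0.3, -0.6, 0],
    [-0.2, -0.6, 0],
    [-0.1, -0.3, 0]
  ],
  "dr": [
    [0, 0, 0],
    [0, 0, 0],
    [0, 0, 0],
    [0, 0, 0],
    [0, 0, 0],
    [0, 0, 0],
    [0, 0, 0],
    [0, 0, 0]
  ],
  "grip": [-1, -1, -1, -1, -1, -1, -1, -1]
}}

```text
time_s: 8.75
ee_pos: [0.536, -0.1064, 0.0765]
tool_rot: [-0.0, 0.981, 0.196, -0.0]
force: [0.6, -0.6, -0.0]
finger_gap: 0.0007
```

```bash
python3 - <<'E'
from plan import *
s=env.sense(); p=s['ee_pos'][:2]-AX; t=np.arctan2(p[1],p[0]); print(s['time_s'],s['ee_pos'],s['force'],s['finger_gap'],np.hypot(*p),t)
a=save("scene","pics/s8.png"); b=save("top","pics/t8.png"); w=save("wrist","pics/w8.png")
for a_ in (-2.6,-2.7,-2.8,-2.9,-3): print(a_,[proj(n,[[*(AX+.093*np.array([np.cos(b),np.sin(b)])),.1] for b in (a_,a_+np.pi/2,a_+np.pi,a_-np.pi/2)]).round().tolist() for n in("scene","wrist")])
A=cv2.resize(a[...,::-1][160:250,185:305],None,fx=3.3,fy=3.3,interpolation=cv2.INTER_CUBIC)
W=cv2.resize(w[...,::-1],None,fx=.78,fy=.78)
c=np.zeros((300,800,3),np.uint8); c[:297,:396]=A[:297,:396]; c[:299,400:799]=W[:299,:399]
cv2.imwrite("pics/c8.png",c)
E
```

```text
8.75 [ 0.5359784  -0.10641566  0.07645841] [ 0.56499118 -0.64134943 -0.02274529] 0.0006767320021216869 0.07608888166749872 -2.490474531065325
-2.6 [[[213.0, 194.0], [226.0, 226.0], [274.0, 214.0], [257.0, 184.0]], [[245.0, 260.0], [384.0, 88.0], [189.0, -73.0], [65.0, 138.0]]]
-2.7 [[[214.0, 192.0], [223.0, 224.0], [272.0, 216.0], [260.0, 185.0]], [[231.0, 261.0], [384.0, 105.0], [207.0, -75.0], [61.0, 121.0]]]
-2.8 [[[217.0, 191.0], [220.0, 223.0], [271.0, 218.0], [263.0, 186.0]], [[216.0, 261.0], [382.0, 122.0], [226.0, -75.0], [59.0, 105.0]]]
-2.9 [[[219.0, 189.0], [218.0, 221.0], [268.0, 220.0], [265.0, 187.0]], [[202.0, 260.0], [379.0, 138.0], [244.0, -73.0], [58.0, 88.0]]]
-3 [[[221.0, 187.0], [215.0, 220.0], [266.0, 221.0], [268.0, 189.0]], [[188.0, 257.0], [374.0, 154.0], [262.0, -69.0], [59.0, 71.0]]]
```

View pics/c8.png

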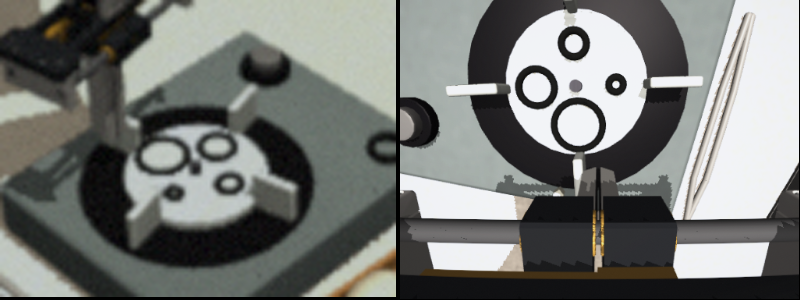

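In the wrist view the two side tab tips at (702,81) and (446,91) put the turret tab at -2.71 rad, and the target is -2.96. The scene view shows the same. The finger needs about 0.25 rad more.

>>> {"op": "send_rows", "data": {
  "travel": [
    [-0.1, -0.5, 0],
    [-0.1, -0.5, 0],
    [0, -0.4, 0],
    [0, -0.3, 0],
    [0, -0.2, 0],
    [0, 0, 0],
    [0, 0, 0]
  ],
  "dr": [
    [0, 0, 0],
    [0, 0, 0],
    [0, 0, 0],
    [0, 0, 0],
    [0, 0, 0],
    [0, 0, 0],
    [0, 0, 0]
  ],
  "grip": [-1, -1, -1, -1, -1, -1, -1]
}}

```text
time_s: 9.6
ee_pos: [0.5271, -0.0901, 0.0764]
tool_rot: [-0.0, 0.981, 0.196, -0.0]
force: [-0.0, -0.4, 0.6]
finger_gap: 0.0007
```

```bash
cat > turr.py <<'E'
from plan import *
def turr(im,s,name="wrist",lo=150):
    # white interiors of rings and tabs: dark rings' enclosed blobs, cast on seat top
    g=cv2.cvtColor(im,cv2.COLOR_RGB2GRAY); m=(g<lo).astype(np.uint8)
    cs,h=cv2.findContours(m,cv2.RETR_CCOMP,cv2.CHAIN_APPROX_NONE)
    for i,c in enumerate(cs):
        if h[0][i][3]>=0 and cv2.contourArea(c)>15:
            mm=cv2.moments(c); u=[mm['m10']/mm['m00'],mm['m01']/mm['m00']]
            P=plane(name,[u],.078,s)[0][:2]-AX
            if .022<np.hypot(*P)<.045: print("ring hole",np.round(u,1),cv2.contourArea(c),"r",np.hypot(*P).round(4),"ang",np.arctan2(P[1],P[0]).round(3))
E
python3 - <<'E'
from turr import *
s=env.sense(); p=s['ee_pos'][:2]-AX; print(s['time_s'],s['ee_pos'],s['force'],np.hypot(*p),np.arctan2(p[1],p[0]))
w=save("wrist","pics/w9.png"); turr(w,s,lo=90)
E
```

```text
9.6 [ 0.52707593 -0.09005414  0.07635408] [-0.01671282 -0.43029245  0.58461128] 0.07553151389719971 -2.7366891168671157
ring hole [243.4 155.9] 2377.5 r 0.0303 ang -2.964
ring hole [303.6 118.6] 85.5 r 0.0329 ang -1.345
ring hole [203.9  94.9] 1222.0 r 0.0325 ang 1.681
ring hole [265.8  53.7] 472.0 r 0.0343 ang 0.167
```

The four ring positions give a mean turret angle of about -2.97 against the target of -2.96, so it's aligned. I'll back the finger off, then lift.

>>> {"op": "send_rows", "data": {
  "travel": [
    [-0.1, 0.5, 0],
    [-0.2, 0.7, 0],
    [0, 0, -2],
    [0, 0, -3],
    [0, 0, -4],
    [0, 0, -3],
    [0, 0, 0]
  ],
  "dr": [
    [0, 0, 0],
    [0, 0, 0],
    [0, 0, 0],
    [0, 0, 0],
    [0, 0, 0],
    [0, 0, 0],
    [0, 0, 0]
  ],
  "grip": [-1, -1, -1, -1, -1, -1, -1]
}}

```text
time_s: 10.35
ee_pos: [0.5305, -0.1033, 0.2006]
tool_rot: [0.001, 0.981, 0.196, 0.003]
force: [0.1, 0.7, 0.1]
finger_gap: 0.0008
```

```bash
python3 - <<'E'
from turr import *
s=env.sense(); print(s['time_s'],s['ee_pos'],s['force'])
w=save("wrist","pics/w10.png"); turr(w,s,lo=90)
print("to btn",to(s,[.5108,.0715,.11]))
# button in wrist image: predicted pixel & dark collar centroid
u=proj("wrist",[.5108,.0715,.07],s)[0]; print(u)
im=w[...,::-1].copy(); cv2.imwrite("pics/w10.png",im)
t=save("top","pics/t10.png"); turr(t,s,"top",lo=60)
E
```

```text
10.35 [ 0.53051903 -0.10332494  0.20056051] [0.06941758 0.67778361 0.12289744]
ring hole [270.9 116.4] 35.5 r 0.033 ang -1.344
ring hole [210.  102.2] 468.5 r 0.0326 ang 1.685
ring hole [247.3  77.3] 181.5 r 0.0345 ang 0.167
ring hole [234.2 139.9] 948.5 r 0.0307 ang -2.963
to btn [  4.85 -16.93   9.01]
[101.41037585 138.60020647]
ring hole [267.1 192.1] 74.5 r 0.0349 ang 1.706
ring hole [276. 179.] 28.0 r 0.0342 ang 0.218
ring hole [276.9 199.8] 52.5 r 0.0287 ang 2.916
```

Alignment is unchanged after release. Next I move over the button.

>>> {"op": "send_rows", "data": {
  "travel": [
    [0.6, -2.1, 0],
    [0.6, -2.1, 0],
    [0.6, -2.1, 0],
    [0.6, -2.1, 0],
    [0.6, -2.1, 0],
    [0.6, -2.1, 0],
    [0.6, -2.1, 0],
    [0.6, -2.1, 0]
  ],
  "dr": [
    [0, 0, 0],
    [0, 0, 0],
    [0, 0, 0],
    [0, 0, 0],
    [0, 0, 0],
    [0, 0, 0],
    [0, 0, 0],
    [0, 0, 0]
  ],
  "grip": [-1, -1, -1, -1, -1, -1, -1, -1]
}}

```text
time_s: 11.25
ee_pos: [0.508, 0.0717, 0.1947]
tool_rot: [-0.0, 0.981, 0.196, -0.001]
force: [-0.1, -0.2, 0.8]
finger_gap: 0.0003
```

>>> {"op": "send_rows", "data": {
  "travel": [
    [0, 0, 2],
    [0, 0, 3],
    [0, 0, 3],
    [0, 0, 1],
    [0, 0, 0],
    [0, 0, 0]
  ],
  "dr": [
    [0, 0, 0],
    [0, 0, 0],
    [0, 0, 0],
    [0, 0, 0],
    [0, 0, 0],
    [0, 0, 0]
  ],
  "grip": [-1, -1, -1, -1, -1, -1]
}}

```text
time_s: 11.85
ee_pos: [0.5091, 0.0711, 0.1071]
tool_rot: [0.0, 0.981, 0.196, 0.0]
force: [0.5, -0.4, 0.5]
finger_gap: 0.0004
```

```bash
python3 - <<'E'
from turr import *
s=env.sense(); R=rot(s); print(s['time_s'],s['ee_pos'],s['force'],to(s,[.5108,.0715,.09]))
a=save("scene","pics/s11.png"); w=save("wrist","pics/w11.png")
u=proj("scene",[[.5108,.0715,.07],s['ee_pos']-R@[0,0,.008]]); print(u)
x,y=np.round(u[0]).astype(int)
A=cv2.resize(a[...,::-1][y-40:y+30,x-45:x+45],None,fx=5,fy=5,interpolation=cv2.INTER_CUBIC); print(x-45,y-40)
W=cv2.resize(w[...,::-1],None,fx=.67,fy=.67)
c=np.zeros((350,450+343,3),np.uint8); c[:350,:450]=A; c[:257,450:]=W; cv2.imwrite("pics/c11.png",c)
E
```

```text
11.85 [0.50913094 0.07106567 0.10712675] [ 0.46445935 -0.3599713   0.52509738] [0.17 0.02 1.71]
[[264.85282608 178.72289565]
 [264.42482321 166.46623596]]
220 139
```

View pics/c11.png

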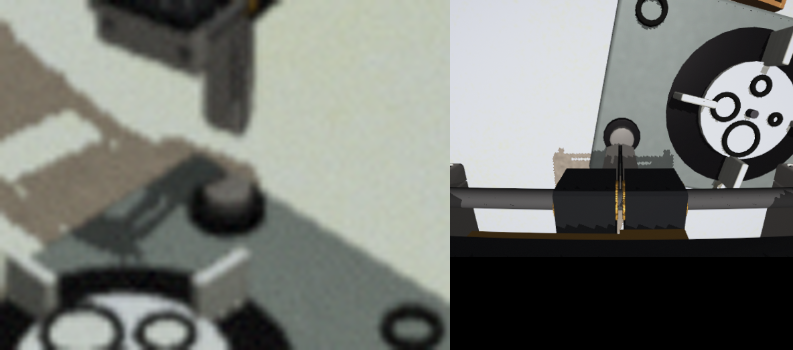

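The fingertip at (228,132) is straight above the cap at (230,190), and the turret's large tab is still at the pointer. I'll descend with force checks.

>>> {"op": "send_rows", "data": {
  "travel": [
    [0, 0, 1],
    [0, 0, 1],
    [0, 0, 0.5],
    [0, 0, 0.3],
    [0, 0, 0]
  ],
  "dr": [
    [0, 0, 0],
    [0, 0, 0],
    [0, 0, 0],
    [0, 0, 0],
    [0, 0, 0]
  ],
  "grip": [-1, -1, -1, -1, -1]
}}

```text
time_s: 12.45
ee_pos: [0.5085, 0.0711, 0.078]
tool_rot: [-0.0, 0.981, 0.196, -0.0]
force: [0.5, 0.4, 0.2]
finger_gap: 0.0007
```

>>> {"op": "send_rows", "data": {
  "travel": [
    [0, 0, 0.3],
    [0, 0, 0],
    [0, 0, 0]
  ],
  "dr": [
    [0, 0, 0],
    [0, 0, 0],
    [0, 0, 0]
  ],
  "grip": [-1, -1, -1]
}}

```text
time_s: 12.75
ee_pos: [0.5088, 0.0712, 0.0756]
tool_rot: [0.0, 0.981, 0.196, 0.0]
force: [0.0, 0.4, -0.1]
finger_gap: 0.0003
```

>>> {"op": "send_rows", "data": {
  "travel": [
    [0, 0, 0.3],
    [0, 0, 0],
    [0, 0, 0]
  ],
  "dr": [
    [0, 0, 0],
    [0, 0, 0],
    [0, 0, 0]
  ],
  "grip": [-1, -1, -1]
}}

```text
time_s: 13.05
ee_pos: [0.5087, 0.0712, 0.0724]
tool_rot: [-0.0, 0.981, 0.196, -0.0]
force: [-0.7, 0.0, 0.5]
finger_gap: 0.0005
```

>>> {"op": "send_rows", "data": {
  "travel": [
    [0, 0, 0.3],
    [0, 0, 0],
    [0, 0, 0]
  ],
  "dr": [
    [0, 0, 0],
    [0, 0, 0],
    [0, 0, 0]
  ],
  "grip": [-1, -1, -1]
}}

```text
time_s: 13.35
ee_pos: [0.5087, 0.0712, 0.0693]
tool_rot: [-0.0, 0.981, 0.196, -0.0]
force: [0.2, -0.8, 0.7]
finger_gap: 0.0007
```

>>> {"op": "send_rows", "data": {
  "travel": [
    [0, 0, 0.3],
    [0, 0, 0],
    [0, 0, 0]
  ],
  "dr": [
    [0, 0, 0],
    [0, 0, 0],
    [0, 0, 0]
  ],
  "grip": [-1, -1, -1]
}}

```text
time_s: 13.65
ee_pos: [0.5088, 0.0712, 0.0665]
tool_rot: [0.0, 0.981, 0.196, 0.0]
force: [0.3, 1.1, 2.5]
finger_gap: 0.0005
```

>>> {"op": "send_rows", "data": {
  "travel": [
    [0, 0, 0.2],
    [0, 0, 0],
    [0, 0, 0]
  ],
  "dr": [
    [0, 0, 0],
    [0, 0, 0],
    [0, 0, 0]
  ],
  "grip": [-1, -1, -1]
}}

```text
time_s: 13.95
ee_pos: [0.5089, 0.0712, 0.0645]
tool_rot: [0.0, 0.981, 0.196, 0.0]
force: [-0.9, 0.6, 2.0]
finger_gap: 0.0004
```

Contact came at a TCP z of about 0.067. I'll keep going to the stop.

>>> {"op": "send_rows", "data": {
  "travel": [
    [0, 0, 0.2],
    [0, 0, 0],
    [0, 0, 0]
  ],
  "dr": [
    [0, 0, 0],
    [0, 0, 0],
    [0, 0, 0]
  ],
  "grip": [-1, -1, -1]
}}

```text
time_s: 14.25
ee_pos: [0.5088, 0.0711, 0.0625]
tool_rot: [-0.0, 0.981, 0.196, 0.0]
force: [0.7, -0.2, 2.5]
finger_gap: 0.0007
```

>>> {"op": "send_rows", "data": {
  "travel": [
    [0, 0, 0.2],
    [0, 0, 0],
    [0, 0, 0]
  ],
  "dr": [
    [0, 0, 0],
    [0, 0, 0],
    [0, 0, 0]
  ],
  "grip": [-1, -1, -1]
}}

```text
time_s: 14.55
ee_pos: [0.5089, 0.0712, 0.061]
tool_rot: [0.0, 0.981, 0.196, 0.0]
force: [-2.7, -1.7, 11.0]
finger_gap: 0.0004
```

At the stop, 11 N against about 4 N for the spring. Now I release and lift clear.

>>> {"op": "send_rows", "data": {
  "travel": [
    [0, 0, 0],
    [0, 0, -0.5],
    [0, 0, -1],
    [0, 0, -3],
    [0, 0, -4],
    [0, 0, -4],
    [0, 0, -2],
    [0, 0, 0]
  ],
  "dr": [
    [0, 0, 0],
    [0, 0, 0],
    [0, 0, 0],
    [0, 0, 0],
    [0, 0, 0],
    [0, 0, 0],
    [0, 0, 0],
    [0, 0, 0]
  ],
  "grip": [-1, -1, -1, -1, -1, -1, -1, -1]
}}

```text
time_s: 15.35
ee_pos: [0.5096, 0.0713, 0.2085]
tool_rot: [0.0, 0.981, 0.196, 0.002]
force: [-0.3, -0.7, 0.1]
finger_gap: 0.0005
```

```bash
python3 - <<'E'
from turr import *
s=env.sense(); print(s['time_s'],s['ee_pos'],s['force'])
w=save("wrist","pics/w12.png"); turr(w,s,lo=90)
a=cv2.imread("pics/scene.png").astype(int); b=save("scene","pics/s12.png")[...,::-1].astype(int)
d=(np.abs(a-b).max(2)>45).astype(np.uint8)
n,_,st,c=cv2.connectedComponentsWithStats(d); print([(st[i,:5].tolist()) for i in range(1,n) if st[i,4]>15])
W=cv2.imread("pics/w12.png")
cv2.imwrite("pics/c12.png",np.hstack([cv2.resize(W,(395,296)),cv2.resize(b[150:250,185:318].astype(np.uint8),(395,296))]))
E
```

```text
15.35 [0.50962018 0.07126465 0.20848694] [-0.33272285 -0.73048796  0.07878446]
ring hole [418.3 160.3] 23.5 r 0.0317 ang -1.337
ring hole [363.7 147.2] 392.5 r 0.0341 ang 1.689
ring hole [400.5 125. ] 141.0 r 0.0344 ang 0.213
ring hole [381.9 181.4] 778.5 r 0.0307 ang -3.016
[[223, 0, 45, 53, 524], [23, 7, 46, 25, 498], [175, 6, 9, 6, 31], [283, 23, 8, 13, 42], [2, 26, 32, 19, 142], [247, 28, 39, 17, 356], [69, 30, 11, 7, 50], [179, 42, 6, 5, 24], [271, 48, 7, 5, 19], [236, 57, 58, 81, 2233], [143, 65, 14, 13, 75], [188, 78, 41, 40, 1072], [0, 83, 10, 30, 79], [137, 87, 8, 10, 41], [13, 92, 9, 11, 44], [139, 98, 9, 7, 36], [11, 103, 20, 11, 70], [48, 110, 3, 9, 18], [12, 112, 152, 103, 3787], [10, 115, 7, 11, 24], [36, 117, 10, 6, 32], [207, 128, 12, 11, 71], [38, 132, 12, 20, 138], [159, 141, 8, 4, 22], [187, 140, 78, 71, 1546], [3, 144, 16, 26, 177], [168, 148, 16, 3, 34], [258, 189, 15, 16, 66], [224, 197, 6, 5, 17], [263, 199, 10, 6, 31], [246, 201, 14, 9, 84], [242, 211, 28, 21, 238], [213, 212, 28, 20, 228], [258, 227, 7, 7, 24]]
```

```bash
python3 -c "
from rig import env
print(env.finish_job(), env.sense()['time_s'])"
```

```text
the job is handed in; nothing more can be done
the job is handed in; nothing more can be done
```

I turned the turret clockwise by about 2.97 rad, pushing the large seat's tab with the closed fingertips until the largest seat stood at the pointer. I then pressed the lamp button to its stop, released it and handed the job in at about 15 s; no verdict was reported.

**Last checks**
- **Turret:** The mean of the four ring angles was -2.97 rad, against the pointer at about -2.96. It read the same before and after the press. Single rings scatter by about ±0.06 rad. One coarse reading of three rings from the top camera disagreed more; its large-seat value was 2.916, and I put that down to few pixels.
- **Lamp button:** The tool moved down about 6 mm from contact and met 11 N at the stop, against about 4 N for the spring. I did not measure the button directly. After lifting, the force was back near zero and the tool was about 14 cm clear.
- **Candler and bystanders:** Comparing the first and last scene pictures, the only clear differences I read were at the arm, its shadow and the turret. I had used up the 12 pictures I could view, so the last picture was not looked at by eye.

**Disagreement with the text:** With the jaws shut, the fingertips stood about 30 mm higher than stated. My first sweep passed over the tab without turning the turret. I lowered the tool further and repeated it.

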